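# Reset the tripped power box behind its sliding window

### The job

The power box on the garage bench has tripped. Slide its clear window all the way open, push the blue reset button fully down and let it come back up, then slide the window fully shut again without slamming it. Do not press the red or the green button, and leave the crockery, jars and other things on the bench where they are.

Things in the scene. Friction and masses are not known exactly. Their poses are not given: they have to be found in the camera images.
- power_box: Grey fixed box, yellow ends: 220 (its x) x 360 (its y) x 110 mm high. Origin: centre of underside; z up, +x away from the side with the blue outlets. A well 150 x 150 mm, 40 mm deep, white floor, is open in its top from y = -165 to -15, x = -75 to +75 mm. Rails 12 mm wide, 14 mm high run along y on the top at x = -93 and +93 mm.
- window (a joint): Clear window (170 in x, 160 in y, 6 mm thick, aluminium edges) sliding along the box's y on its top; upper face 118 mm above the bench. 0 = fully shut over the well, growing towards the box's +y end, 0.15 m = fully open (edge then at y = -20 mm of the box). It stays where left; friction about 2 N. It may start up to 50 mm ajar.
- window_grip (a point): Grip point on the window's black upright handle bar, moving with it: bar 60 mm along the box's x, 12 mm thick along its y, top 34 mm above the window's upper face; the point is on its centre, 24 mm above that face. With the window shut it lies at x = 0, y = -45, z = 142 mm of the box.
- reset (a joint): Travel of the blue reset button: 0 = up, 0.006 m = fully down. A spring returns it; fully down takes 5 N.
- reset_top (a point): Centre of the top of the blue reset button's cap (moves down with it). It stands on the floor of the well, 22 mm high with its black housing (42 mm disc, 12 mm high); cap 26 mm across, top 18 mm below the well's rim. The blue, red and green buttons and an amber lamp (20 mm high) trade places between starts; centres at least 54 mm apart.
- stop (a joint): Travel of the red button, same kind as the blue one: 0 = up, 0.006 m = fully down. Leave alone.
- stop_top (a point): Centre of the top of the red button's cap; same size as the blue one.
- start (a joint): Travel of the green button, same kind as the blue one: 0 = up, 0.006 m = fully down. Leave alone.
- start_top (a point): Centre of the top of the green button's cap; same size as the blue one.
- jar: Closed clear glass jar with steel cap, 72 mm across, 115 mm high, beyond the box's +y end. Origin: centre of its underside. Leave alone.
- mug: White mug, 82 mm across without its handle, 90 mm high, behind the box. Origin: centre of its underside. Leave alone.
- bowl: Blue bowl, 116 mm across, 50 mm high, behind the box. Origin: centre of its underside. Leave alone.
- tin: Tin can, 68 mm across, 100 mm high, behind the box. Origin: centre of its underside. Leave alone.
- spoon: Steel spoon, 150 mm long, lying flat beyond the box's -y end. Leave alone.
- cup: White cup, 76 mm across, 75 mm high, beyond the box's +y end. Origin: centre of its underside. Leave alone.
- flask: Green glass bottle, 60 mm across, 140 mm high, beyond the box's -y end. Origin: centre of its underside. Leave alone.

How it is judged:
By the outcome, as a careful person would: the job done as asked, in the order asked, and still so for the second after the job is handed in, with the robot touching nothing.
It also fails if it takes over 56 s, if anything falls off the work surface, if the arm or the gripper's body presses on something with over 40 N, if the wrist force passes 120 N, or if a joint passes its speed limit or range.

### The arm

A 6-joint arm with a two-finger parallel gripper is mounted at the origin on the work surface. World frame = base frame: x ahead of the robot, y to its left, z up, the work surface at z = 0. Lengths are in m, angles in rad, forces in N, time in s.
With the tool pointing down it reaches from about 0.425 to 0.95 m from the base axis. Payload 3.5 kg.
Tool frame: the origin (TCP) lies on the mounting face of the last link; the fingertips stand 173 mm ahead of it and the grasp point (between the pads) lies 155 mm ahead of it; z points along the fingers, x is the direction in which the jaws open and shut, and the axes are right-handed (so a half turn about z gives the same grasp; the last joint's range is limited). The gripper opens to 85 mm and grips with 20 to 120 N. Pads are 22 mm wide; open, the fingers measure 114 mm over their backs; the gripper's body (76 mm by 85 mm) begins 54 mm behind the grasp point. The pads swing forward as they close: fully open they stand 13 mm farther back than shut.
Start: joints at [-1.363, 0.286, 1.577, -0, 1.279, -0.15], TCP at [0.236, -0.632, 0.405] pointing down, gripper open.
Joint ranges: [-2.77, 2.77], [-0.9, 2.22], [0.21, 2.48], [-1.53, 4.67], [0.24, 2.81], [-2.84, 2.84]. Speed limits (rad/s): [2.79, 2.79, 3.14, 3.14, 3.14, 3.14].

### API

Orientations are given as a unit quaternion [x, y, z, w].
In Python, from plant import get_state, read_camera, sign_off gives the robot as it stands.
- The arm moves only by the shell command python3 -m jog 'ROWS' [FORCE]. ROWS is JSON, a list of rows, each an object of numbers: "grip": the closure, from 0 (fully open) to 1 (shut); "x", "y", "z": the shift along the tool's x, y, z in mm; "rx", "ry", "rz": the turn, a rotation vector about the tool's x, y, z in degrees. A call has 1 to 8 rows; each row shifts and turns the commanded pose from where the row before left it, along the tool's axes as they then stand; what a row does not reach is not made up. A row lasts 1/12 s, in which the tool goes at most 41.7 mm and 7.16 degrees, less where a joint would pass 70% of its speed; a pose out of reach is approached as far as the arm can. A call with a gripper value outside its range is refused whole. The fingers move at their own pace and stop on an object; FORCE is the grip in N (left out, the last holds). Time passes only in rows, so rows that do not move let the fingers close. It gives the time, the measured TCP pose, the force and the opening at its end, in the units of the state.
- get_state(): the state, without advancing time (a new reading comes with each control period).
- read_camera(name): name is "side" or "top"; returns a dict with "frame" (400x640x3 uint8, red, green, blue), "intrinsics" (3x3 intrinsics, pixels), "k1" (the pictures are not rectified: a ray, as slopes to the right and down, at radius r is drawn at 1 + k1 r^2 times it, then the intrinsics apply), "R" (3x3) and "t" (3): a world point X has camera coordinates R X + t. Camera axes: x right, y down, z forward; pixel columns grow to the right and rows downward; lengths in m; the calibration is good to about 2 mm. A picture is of the moment at which its call begins. There is no depth.
- sign_off(): hands the job in, once; it reports no verdict.
The state is a dict: "time": time; "qpos": joint angles; "dq": joint speeds; "joint_efforts": joint torques, N m; "eef_pos": TCP position; "tcp_rot": TCP orientation; "contact_force": force on the tool from outside, world axes, zero at the start; "wrist_torque": the same for the moment, N m; "opening": opening from 0.0 (shut) to 1.0 (fully open).
Only numpy, scipy, OpenCV 4.12 (cv2) and the standard library are available. Lean on these libraries where they do the work, as an engineer would, in place of code of your own. Each camera call takes 0.05 s, during which the arm holds its last target.

## Working session

There is one attempt and no reset: what is moved stays moved. The work goes in short steps, Python scripts to look and compute and a shell command to move; the robot and the scene stay as the last step left them, time stands still between calls to the robot, and variables do not carry over. Pictures are saved under pics/ and viewed, and the job is handed in when it is done.

```bash
mkdir -p pics; ls; python3 - <<'E'
from plant import get_state, read_camera
import cv2
s=get_state(); print(s)
for n in ("side","top"):
    c=read_camera(n); cv2.imwrite(f"pics/{n}0.png",c["frame"][:,:,::-1]); print(n,c["intrinsics"],c["k1"],c["R"],c["t"])
E
```

```text
pics
{'time': 0.0, 'qpos': array([-1.36301470e+00,  2.87173124e-01,  1.57819293e+00,  2.16824547e-05,
        1.27862011e+00, -1.50002575e-01]), 'dq': array([-6.10346220e-05, -8.86473692e-04, -1.02880960e-03, -8.27406935e-04,
       -1.84840295e-03, -5.25844944e-04]), 'joint_efforts': array([ 1.70171870e-05, -4.05984664e+01, -2.92625266e+01, -1.46999441e-04,
        5.85648901e-03,  3.24617837e-06]), 'eef_pos': array([ 0.23635845, -0.63198986,  0.4033331 ]), 'tcp_rot': array([ 0.8216422 , -0.57000234, -0.0008632 , -0.00082899]), 'contact_force': array([-1.46917615, -0.26361285,  0.30084393]), 'wrist_torque': array([-0.02510572, -0.02525873,  0.03341151]), 'opening': 1.0042402155719876}
side [[483.32397448   0.         322.66681168]
 [  0.         483.32397448 205.45526315]
 [  0.           0.           1.        ]] -0.07198274371322619 [[ 0.98360101 -0.18021065 -0.00729232]
 [-0.13609834 -0.71508772 -0.68565793]
 [ 0.11834822  0.6754063  -0.72788737]] [-0.58790734  0.18957712  1.14980501]
top [[472.61728483   0.         320.855715  ]
 [  0.         472.61728483 203.10252795]
 [  0.           0.           1.        ]] -0.07219500986390534 [[ 0.01419754 -0.99967742 -0.0210591 ]
 [-0.99853567 -0.01307551 -0.05249337]
 [ 0.05220108  0.02177354 -0.9983992 ]] [0.04651486 0.61168906 1.36570947]
```

View pics/side0.png

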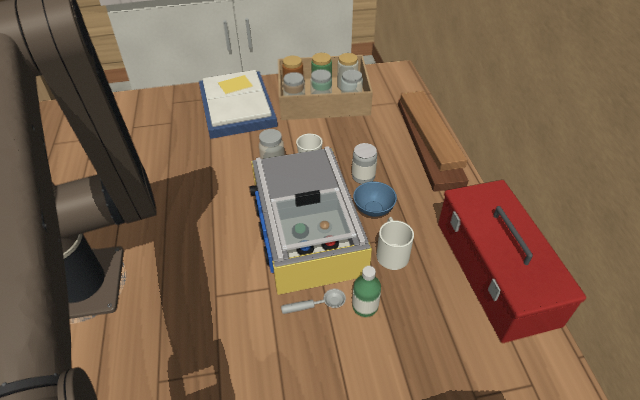

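View pics/top0.png

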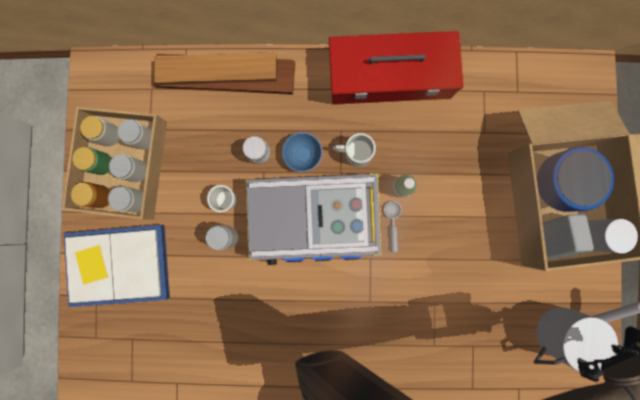

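The side view shows the box at about (310,215) with its yellow -y end nearest the camera, and the handle at (308,198). In the top view the box spans columns 247–381 and rows 175–260. The window looks ajar, and there are four discs at (337,205), (356,204), (338,227) and (357,226). I'll zoom in.

```bash
python3 - <<'E'
import cv2
a=cv2.imread("pics/top0.png")[165:270,235:415]; cv2.imwrite("pics/topz.png",cv2.resize(a,None,fx=4.4,fy=4.4,interpolation=cv2.INTER_CUBIC))
a=cv2.imread("pics/side0.png")[140:295,240:380]; cv2.imwrite("pics/sidez.png",cv2.resize(a,None,fx=3.8,fy=3.8,interpolation=cv2.INTER_CUBIC))
E
```

```text
(no output)
```

View pics/topz.png

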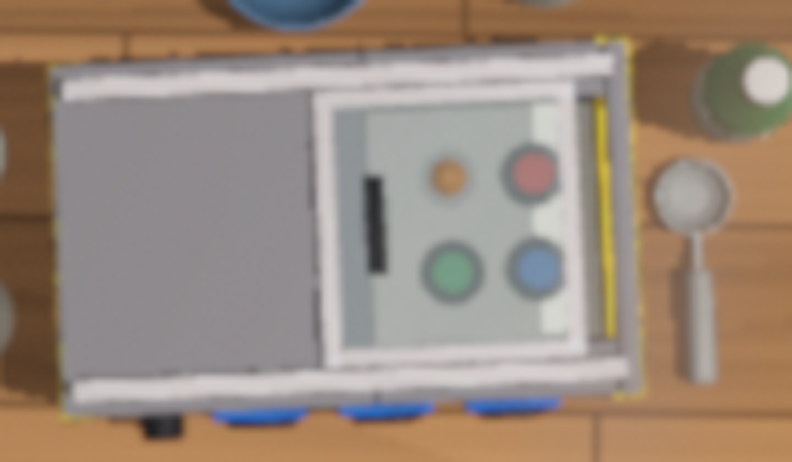

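View pics/sidez.png

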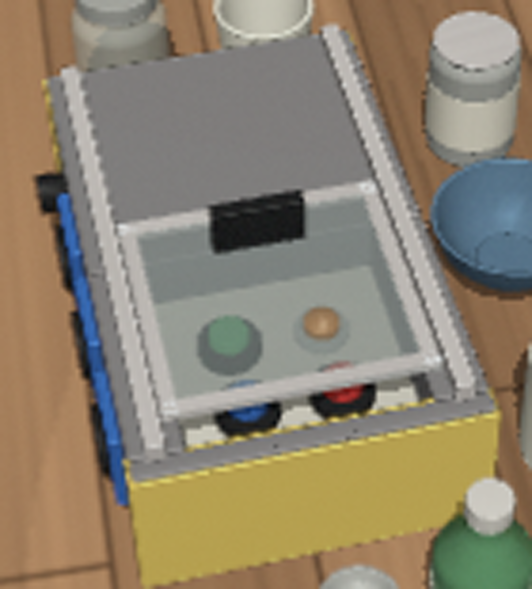

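```bash
cat > h.py <<'E'
import numpy as np, cv2
from scipy.optimize import least_squares
from scipy.spatial.transform import Rotation as Ro
def proj(c,P):
    return cv2.projectPoints(np.asarray(P,float).reshape(-1,3),cv2.Rodrigues(np.array(c["R"]))[0],np.array(c["t"],float),np.array(c["intrinsics"],float),np.array([c["k1"],0,0,0.]))[0].reshape(-1,2)
def ray(c,uv,z):
    n=cv2.undistortPoints(np.array([[uv]],float),np.array(c["intrinsics"],float),np.array([c["k1"],0,0,0.]))[0,0]
    R=np.array(c["R"]);o=-R.T@np.array(c["t"]);d=R.T@np.array([n[0],n[1],1]);return o+d*(z-o[2])/d[2]
E
python3 - <<'E'
from h import *
from plant import read_camera
T=read_camera("top");S=read_camera("side")
zt=lambda p:(np.array(p)+.5)/4.4-.5+[235,165]
zs=lambda p:(np.array(p)+.5)/3.8-.5+[240,140]
C=np.array([[.11,.18,.11],[.11,-.18,.11],[-.11,-.18,.11],[-.11,.18,.11]])
ct=np.array([zt(p) for p in [(52,68),(630,40),(642,393),(65,416)]])
cs=np.array([zs(p) for p in [(340,28),(495,412),(135,470),(52,82)]])
def W(p,P): c,s=np.cos(p[2]),np.sin(p[2]); return np.asarray(P)@np.array([[c,-s,0],[s,c,0],[0,0,1]]).T+[p[0],p[1],0]
for nm,f in (("both",lambda p:np.r_[(proj(T,W(p,C))-ct).ravel(),(proj(S,W(p,C))-cs).ravel()]),("top",lambda p:(proj(T,W(p,C))-ct).ravel()),("side",lambda p:(proj(S,W(p,C))-cs).ravel())):
    r=least_squares(f,[.6,0,0]);print(nm,r.x,np.round(r.fun,1))
    if nm=="both":p=r.x
np.save("box.npy",p)
def inbox(X): c,s=np.cos(p[2]),np.sin(p[2]); d=X[:2]-p[:2]; return np.round(1000*np.array([c*d[0]+s*d[1],-s*d[0]+c*d[1]]))
for n,uv,z in (("handle",(374,224),.152),("blue",(537,269),.092),("red",(533,174),.092),("green",(452,272),.092),("lamp",(449,178),.09),("winedgeL",(321,224),.118),("winedgeR",(580,215),.118)):
    X=ray(T,zt(uv),z);print("top",n,X[:2].round(4),inbox(X))
for n,uv,z in (("handle",(257,203),.152),("blue",(248,390),.092),("red",(340,370),.092),("green",(229,336),.092),("lamp",(321,320),.09)):
    X=ray(S,zs(uv),z);print("side",n,X[:2].round(4),inbox(X))
E
```

```text
both [0.56960629 0.07271585 0.05638711] [-0.1 -0.9 -0.3 -0.4  0.9  0.2 -0.3  0.3  1.9 -0.6  0.8 -1.4 -1.3  2.5
 -2.  -1.8]
top [0.56909675 0.07284482 0.05588198] [-0.1 -0.7 -0.3 -0.2  0.8  0.4 -0.4  0.5]
side [0.56999745 0.07257586 0.05656359] [ 2.1 -0.6  1.  -1.4 -1.1  2.5 -1.9 -1.8]
top handle [0.5711 0.0547] [  0. -18.]
top blue [ 0.5459 -0.0463] [ -30. -118.]
top red [ 0.6054 -0.0432] [  29. -118.]
top green [0.5433 0.0069] [-30. -64.]
top lamp [0.6023 0.0094] [ 29. -65.]
top winedgeL [0.5715 0.0882] [ 3. 15.]
top winedgeR [ 0.5792 -0.071 ] [   2. -144.]
side handle [0.5713 0.0516] [  0. -21.]
side blue [ 0.5481 -0.0464] [ -28. -118.]
side red [ 0.6061 -0.0413] [  30. -116.]
side green [ 0.5432 -0.0015] [-31. -73.]
side lamp [0.6024 0.0026] [ 29. -72.]
```

```bash
cat > st.py <<'E'
from h import *
from plant import get_state
s=get_state();p=np.load("box.npy");c_,s_=np.cos(p[2]),np.sin(p[2]);d=s["eef_pos"][:2]-p[:2]
R=Ro.from_quat(s["tcp_rot"]).as_matrix()
print("t %.2f box x,y,z mm"%s["time"],np.round(1000*np.array([c_*d[0]+s_*d[1],-s_*d[0]+c_*d[1],s["eef_pos"][2]]),1),"toolx yaw rel -boxy deg %.2f"%(np.degrees(np.arctan2(R[1,0],R[0,0])-p[2])+90),"tilt",R[:2,2].round(4),"F",np.round(s["contact_force"],1),"op %.3f"%s["opening"],"q",np.round(s["qpos"],2))
E
python3 -m jog '[{"rz":5.8},{"rz":5.8},{"rz":5.7},{"x":-30,"y":-17},{"x":-33,"y":-18.5},{"x":-33,"y":-18.5},{"x":-33,"y":-18.5},{"x":-33,"y":-18.5}]'
python3 st.py
```

```text
t 0.20 box x,y,z mm [-372.4 -684.9  403.8] toolx yaw rel -boxy deg 17.27 tilt [-0.0003  0.0015] F [ 0.7 -0.9 -0.2] op 1.000 q [-1.36  0.29  1.58 -0.    1.28 -0.15]$[0]: bad value
```

```bash
python3 -m jog '[{"grip":0,"x":0,"y":0,"z":0,"rx":0,"ry":0,"rz":5.8},{"grip":0,"x":0,"y":0,"z":0,"rx":0,"ry":0,"rz":5.8},{"grip":0,"x":0,"y":0,"z":0,"rx":0,"ry":0,"rz":5.7},{"grip":0,"x":-30,"y":-17,"z":0,"rx":0,"ry":0,"rz":0}]'
python3 st.py
```

```text
time: 0.53
eef_pos: [0.2494, -0.6041, 0.404]
tcp_rot: [0.724, -0.69, 0.0, 0.001]
contact_force: [0.8, 0.1, -0.5]
opening: 0.996
t 0.53 box x,y,z mm [-357.8 -657.7  404. ] toolx yaw rel -boxy deg -0.47 tilt [-0.0013 -0.0021] F [ 0.8  0.1 -0.5] op 0.996 q [-1.33  0.24  1.63 -0.    1.27  0.19]
```

```bash
python3 -m jog '[{"grip":0,"x":-33,"y":-18.5},{"grip":0,"x":-33,"y":-18.5},{"grip":0,"x":-33,"y":-18.5},{"grip":0,"x":-33,"y":-18.5},{"grip":0,"x":-33,"y":-18.5},{"grip":0,"x":-33,"y":-18.5},{"grip":0,"x":-33,"y":-18.5},{"grip":0,"x":-33,"y":-18.5}]'
python3 st.py
```

```text
t 0.53 box x,y,z mm [-357.8 -657.7  404. ] toolx yaw rel -boxy deg -0.47 tilt [-0.0013 -0.0021] F [ 0.8  0.1 -0.5] op 0.996 q [-1.33  0.24  1.63 -0.    1.27  0.19]$[0]: bad value
```

```bash
python3 -m jog '[{"grip":0,"x":-33,"y":-18.5,"z":0,"rx":0,"ry":0,"rz":0},{"grip":0,"x":-33,"y":-18.5,"z":0,"rx":0,"ry":0,"rz":0},{"grip":0,"x":-33,"y":-18.5,"z":0,"rx":0,"ry":0,"rz":0},{"grip":0,"x":-33,"y":-18.5,"z":0,"rx":0,"ry":0,"rz":0},{"grip":0,"x":-33,"y":-18.5,"z":0,"rx":0,"ry":0,"rz":0},{"grip":0,"x":-33,"y":-18.5,"z":0,"rx":0,"ry":0,"rz":0},{"grip":0,"x":-33,"y":-18.5,"z":0,"rx":0,"ry":0,"rz":0},{"grip":0,"x":-33,"y":-18.5,"z":0,"rx":0,"ry":0,"rz":0}]'
python3 st.py
```

```text
time: 1.2
eef_pos: [0.3851, -0.3276, 0.4046]
tcp_rot: [0.726, -0.687, 0.0, -0.0]
contact_force: [0.8, 0.4, -0.1]
opening: 0.999
t 1.20 box x,y,z mm [-206.8 -389.3  404.6] toolx yaw rel -boxy deg -0.05 tilt [0.0001 0.    ] F [ 0.8  0.4 -0.1] op 0.999 q [-0.91 -0.09  1.99  0.    1.25  0.61]
```

```bash
python3 -m jog '[{"grip":0,"x":-33,"y":-18.5,"z":0,"rx":0,"ry":0,"rz":0},{"grip":0,"x":-33,"y":-18.5,"z":0,"rx":0,"ry":0,"rz":0},{"grip":0,"x":-33,"y":-18.5,"z":0,"rx":0,"ry":0,"rz":0},{"grip":0,"x":-33,"y":-18.5,"z":0,"rx":0,"ry":0,"rz":0},{"grip":0,"x":-33,"y":-18.5,"z":0,"rx":0,"ry":0,"rz":0},{"grip":0,"x":-33,"y":-18.5,"z":0,"rx":0,"ry":0,"rz":0},{"grip":0,"x":-33,"y":-18.5,"z":0,"rx":0,"ry":0,"rz":0},{"grip":0,"x":-33,"y":-18.5,"z":0,"rx":0,"ry":0,"rz":0}]'
python3 st.py
```

```text
time: 1.87
eef_pos: [0.5181, -0.0557, 0.4048]
tcp_rot: [0.727, -0.687, 0.0, -0.0]
contact_force: [1.4, -0.0, -0.2]
opening: 0.999
t 1.87 box x,y,z mm [ -58.7 -125.3  404.8] toolx yaw rel -boxy deg -0.02 tilt [ 0.0003 -0.0002] F [ 1.4 -0.  -0.2] op 0.999 q [-0.3  -0.06  1.95 -0.    1.25  1.21]
```

```bash
python3 -m jog '[{"grip":0,"x":-35,"y":-19.5,"z":0,"rx":0,"ry":0,"rz":0},{"grip":0,"x":-35,"y":-19.5,"z":0,"rx":0,"ry":0,"rz":0},{"grip":0,"x":-35,"y":-19.5,"z":0,"rx":0,"ry":0,"rz":0},{"grip":0,"x":0,"y":0,"z":30,"rx":0,"ry":0,"rz":0},{"grip":0,"x":0,"y":0,"z":30,"rx":0,"ry":0,"rz":0},{"grip":0,"x":0,"y":0,"z":0,"rx":0,"ry":0,"rz":0}]'
python3 st.py
cat > snap.py <<'E'
import sys,cv2
from plant import read_camera
n=sys.argv[1]
a=read_camera("top")["frame"][165:270,225:405,::-1]; cv2.imwrite(f"pics/t{n}.png",cv2.resize(a,None,fx=4,fy=4,interpolation=cv2.INTER_CUBIC))
a=read_camera("side")["frame"][110:300,220:410,::-1]; cv2.imwrite(f"pics/s{n}.png",cv2.resize(a,None,fx=3.1,fy=3.1,interpolation=cv2.INTER_CUBIC))
E
python3 snap.py 1
```

```text
time: 2.37
eef_pos: [0.5683, 0.0516, 0.3378]
tcp_rot: [0.727, -0.686, -0.005, 0.004]
contact_force: [-1.4, -0.0, -0.6]
opening: 0.999
t 2.37 box x,y,z mm [ -2.5 -21.  337.8] toolx yaw rel -boxy deg 0.07 tilt [-0.0125  0.001 ] F [-1.4 -0.  -0.6] op 0.999 q [-0.09  0.13  1.89 -0.    1.14  1.43]
```

View pics/s1.png

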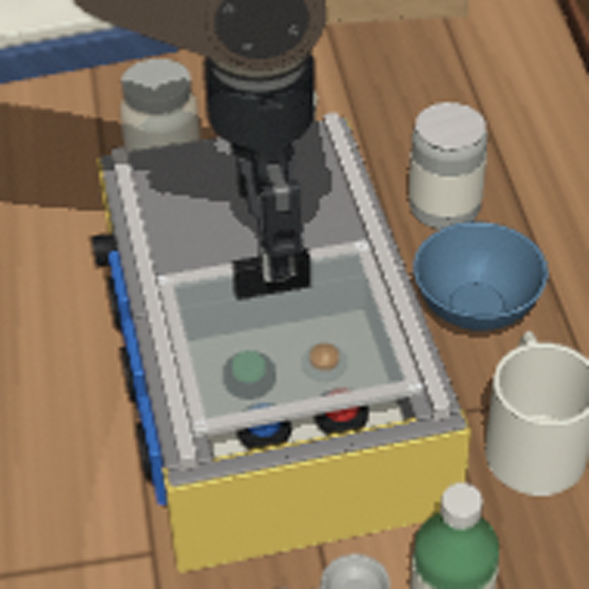

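The side view shows the near finger tip at about (283,275), just in front of the handle at (272,273) and centred along it. Next I let the arm settle and descend.

```bash
python3 -m jog '[{"grip":0,"x":0,"y":0,"z":0,"rx":0,"ry":0,"rz":0},{"grip":0,"x":0,"y":0,"z":15,"rx":0,"ry":0,"rz":0},{"grip":0,"x":0,"y":0,"z":15,"rx":0,"ry":0,"rz":0},{"grip":0,"x":0,"y":0,"z":8,"rx":0,"ry":0,"rz":0},{"grip":0,"x":0,"y":0,"z":0,"rx":0,"ry":0,"rz":0},{"grip":0,"x":0,"y":0,"z":0,"rx":0,"ry":0,"rz":0}]' 20
python3 st.py
```

```text
time: 2.97
eef_pos: [0.5706, 0.0501, 0.3079]
tcp_rot: [0.726, -0.687, 0.001, -0.0]
contact_force: [-0.2, 0.8, 0.3]
opening: 1.0
t 2.97 box x,y,z mm [-3.000e-01 -2.270e+01  3.079e+02] toolx yaw rel -boxy deg -0.07 tilt [ 0.0014 -0.0001] F [-0.2  0.8  0.3] op 1.000 q [-0.09  0.16  1.91  0.    1.07  1.43]
```

```bash
python3 -m jog '[{"grip":0,"x":-2.5,"y":0,"z":5,"rx":0,"ry":0,"rz":0},{"grip":0.5,"x":0,"y":0,"z":0,"rx":0,"ry":0,"rz":0},{"grip":0.8,"x":0,"y":0,"z":0,"rx":0,"ry":0,"rz":0},{"grip":1,"x":0,"y":0,"z":0,"rx":0,"ry":0,"rz":0},{"grip":1,"x":0,"y":0,"z":0,"rx":0,"ry":0,"rz":0},{"grip":1,"x":0,"y":0,"z":0,"rx":0,"ry":0,"rz":0},{"grip":1,"x":0,"y":0,"z":0,"rx":0,"ry":0,"rz":0},{"grip":1,"x":0,"y":0,"z":0,"rx":0,"ry":0,"rz":0}]' 25
python3 st.py; python3 snap.py 2
```

```text
time: 3.63
eef_pos: [0.5703, 0.053, 0.302]
tcp_rot: [0.727, -0.687, 0.0, -0.0]
contact_force: [-0.7, 0.2, 1.0]
opening: 0.13
t 3.63 box x,y,z mm [ -0.5 -19.8 302. ] toolx yaw rel -boxy deg -0.02 tilt [ 0.0002 -0.0001] F [-0.7  0.2  1. ] op 0.130 q [-0.08  0.17  1.91 -0.    1.06  1.43]
```

View pics/s2.png

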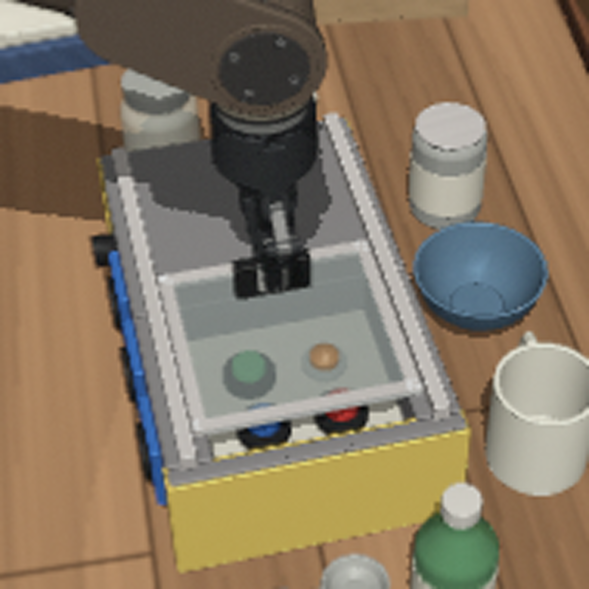

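The side view shows the fingers closed on the bar at about (272,272), and the opening of 0.13 (11 mm) matches the 12 mm bar. I'll start sliding towards +y.

```bash
python3 -m jog '[{"grip":1,"x":-6,"y":0,"z":0,"rx":0,"ry":0,"rz":0},{"grip":1,"x":-14,"y":0,"z":0,"rx":0,"ry":0,"rz":0},{"grip":1,"x":-16,"y":0,"z":0,"rx":0,"ry":0,"rz":0},{"grip":1,"x":-16,"y":0,"z":0,"rx":0,"ry":0,"rz":0},{"grip":1,"x":-16,"y":0,"z":0,"rx":0,"ry":0,"rz":0},{"grip":1,"x":-16,"y":0,"z":0,"rx":0,"ry":0,"rz":0},{"grip":1,"x":-14,"y":0,"z":0,"rx":0,"ry":0,"rz":0},{"grip":1,"x":-8,"y":0,"z":0,"rx":0,"ry":0,"rz":0}]'
python3 st.py
```

```text
time: 4.4
eef_pos: [0.5641, 0.1604, 0.3019]
tcp_rot: [0.727, -0.687, 0.0, -0.0]
contact_force: [0.9, -2.5, 1.6]
opening: 0.134
t 4.40 box x,y,z mm [ -0.6  87.8 301.9] toolx yaw rel -boxy deg 0.03 tilt [ 0.0004 -0.0001] F [ 0.9 -2.5  1.6] op 0.134 q [ 0.1   0.2   1.88 -0.    1.06  1.62]
```

Moving well, with about 2.5 N of drag. Now I'll creep to the stop while watching the force.

```bash
python3 -m jog '[{"grip":1,"x":-4,"y":0,"z":0,"rx":0,"ry":0,"rz":0},{"grip":1,"x":-4,"y":0,"z":0,"rx":0,"ry":0,"rz":0},{"grip":1,"x":-3,"y":0,"z":0,"rx":0,"ry":0,"rz":0},{"grip":1,"x":-2,"y":0,"z":0,"rx":0,"ry":0,"rz":0},{"grip":1,"x":0,"y":0,"z":0,"rx":0,"ry":0,"rz":0}]'
python3 st.py
python3 -m jog '[{"grip":1,"x":-2,"y":0,"z":0,"rx":0,"ry":0,"rz":0},{"grip":1,"x":-1,"y":0,"z":0,"rx":0,"ry":0,"rz":0},{"grip":1,"x":0,"y":0,"z":0,"rx":0,"ry":0,"rz":0}]'
python3 st.py
```

```text
time: 4.82
eef_pos: [0.5636, 0.1719, 0.3019]
tcp_rot: [0.726, -0.687, -0.0, -0.0]
contact_force: [-1.6, -0.9, 3.7]
opening: 0.134
t 4.82 box x,y,z mm [ -0.4  99.4 301.9] toolx yaw rel -boxy deg -0.04 tilt [-0.0001  0.0007] F [-1.6 -0.9  3.7] op 0.134 q [0.12 0.2  1.87 0.   1.06 1.64]
time: 5.07
eef_pos: [0.5634, 0.1747, 0.302]
tcp_rot: [0.727, -0.687, -0.0, -0.0]
contact_force: [-1.6, -1.3, 4.8]
opening: 0.129
t 5.07 box x,y,z mm [ -0.4 102.2 302. ] toolx yaw rel -boxy deg -0.04 tilt [-0.      0.0001] F [-1.6 -1.3  4.8] op 0.129 q [0.13 0.21 1.87 0.   1.06 1.64]
```

```bash
for i in 1; do python3 -m jog '[{"grip":1,"x":-1.5,"y":0,"z":0,"rx":0,"ry":0,"rz":0},{"grip":1,"x":-1.5,"y":0,"z":0,"rx":0,"ry":0,"rz":0},{"grip":1,"x":0,"y":0,"z":0,"rx":0,"ry":0,"rz":0}]'; python3 st.py; done
python3 -m jog '[{"grip":1,"x":-1.5,"y":0,"z":0,"rx":0,"ry":0,"rz":0},{"grip":1,"x":0,"y":0,"z":0,"rx":0,"ry":0,"rz":0}]'; python3 st.py
```

```text
time: 5.32
eef_pos: [0.5632, 0.1777, 0.3019]
tcp_rot: [0.727, -0.687, 0.0, 0.0]
contact_force: [-2.8, -2.4, 5.4]
opening: 0.135
t 5.32 box x,y,z mm [ -0.4 105.2 301.9] toolx yaw rel -boxy deg -0.02 tilt [-0.0001 -0.0007] F [-2.8 -2.4  5.4] op 0.135 q [ 0.13  0.21  1.87 -0.    1.06  1.65]
time: 5.48
eef_pos: [0.5633, 0.1783, 0.3019]
tcp_rot: [0.727, -0.687, 0.001, 0.002]
contact_force: [-2.5, -8.0, 5.1]
opening: 0.132
t 5.48 box x,y,z mm [-3.000e-01  1.057e+02  3.019e+02] toolx yaw rel -boxy deg -0.00 tilt [-0.0003 -0.0038] F [-2.5 -8.   5.1] op 0.132 q [ 0.14  0.21  1.87 -0.    1.06  1.65]
```

The force rises at the stop, at y about 105.7. I'll nudge once more to confirm, ease back, then release.

```bash
python3 -m jog '[{"grip":1,"x":-1,"y":0,"z":0,"rx":0,"ry":0,"rz":0},{"grip":1,"x":0,"y":0,"z":0,"rx":0,"ry":0,"rz":0}]'; python3 st.py
python3 -m jog '[{"grip":0.7,"x":0,"y":0,"z":0,"rx":0,"ry":0,"rz":0},{"grip":0.4,"x":0,"y":0,"z":0,"rx":0,"ry":0,"rz":0},{"grip":0.2,"x":0,"y":0,"z":0,"rx":0,"ry":0,"rz":0},{"grip":0.2,"x":0,"y":0,"z":0,"rx":0,"ry":0,"rz":0},{"grip":0.2,"x":0,"y":0,"z":-25,"rx":0,"ry":0,"rz":0},{"grip":0.2,"x":0,"y":0,"z":-25,"rx":0,"ry":0,"rz":0},{"grip":0.2,"x":0,"y":0,"z":-10,"rx":0,"ry":0,"rz":0}]'
python3 st.py
```

```text
time: 5.65
eef_pos: [0.5633, 0.1786, 0.302]
tcp_rot: [0.727, -0.687, 0.002, 0.002]
contact_force: [-2.5, -10.6, 6.0]
opening: 0.134
t 5.65 box x,y,z mm [-3.000e-01  1.061e+02  3.020e+02] toolx yaw rel -boxy deg 0.01 tilt [-0.0006 -0.0057] F [ -2.5 -10.6   6. ] op 0.134 q [ 0.14  0.21  1.87 -0.01  1.07  1.65]
time: 6.23
eef_pos: [0.5637, 0.1808, 0.3649]
tcp_rot: [0.727, -0.687, 0.001, -0.002]
contact_force: [-0.1, -0.5, 0.2]
opening: 0.795
t 6.23 box x,y,z mm [2.000e-01 1.083e+02 3.649e+02] toolx yaw rel -boxy deg -0.01 tilt [0.005  0.0013] F [-0.1 -0.5  0.2] op 0.795 q [0.14 0.14 1.82 0.   1.17 1.65]
```

```bash
python3 snap.py 3
```

```text
(no output)
```

View pics/t3.png

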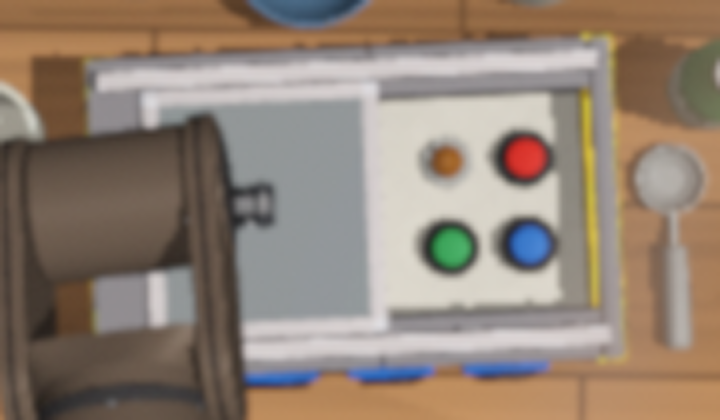

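View pics/s3.png

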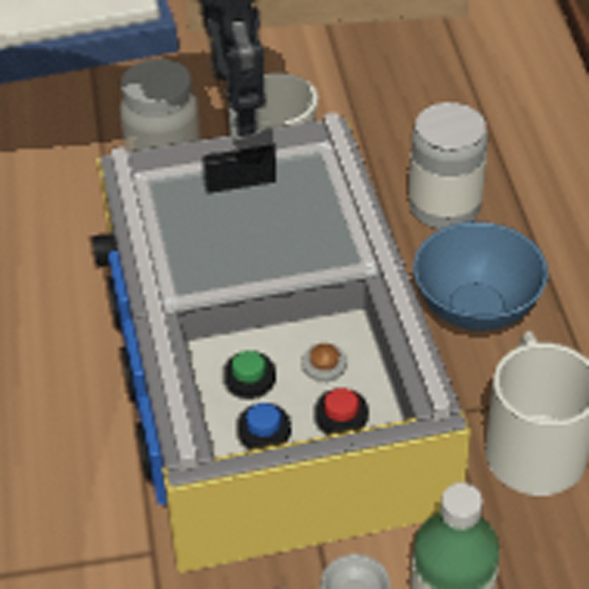

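The window is fully open. The blue cap is at (529,244) in the top zoom and about (265,417) in the side zoom, with red and green beside it. I'll refine it with colour centroids.

```bash
python3 - <<'E'
from h import *
from plant import read_camera,get_state
p=np.load("box.npy")
def inbox(X): c,s=np.cos(p[2]),np.sin(p[2]); d=X[:2]-p[:2]; return np.round(1000*np.array([c*d[0]+s*d[1],-s*d[0]+c*d[1]]),1)
for n,(x0,y0) in (("top",(225,165)),("side",(220,110))):
    c=read_camera(n); hsv=cv2.cvtColor(c["frame"],cv2.COLOR_RGB2HSV)
    r={"top":(324,380,185,240),"side":(278,350,210,262)}[n]
    for k,(a,b) in {"blue":(100,130),"green":(50,90),"red":(0,4)}.items():
        m=(hsv[...,0]>=a)&(hsv[...,0]<=b)&(hsv[...,1]>120)&(hsv[...,2]>70)
        M=np.zeros_like(m); M[r[2]:r[3],r[0]:r[1]]=m[r[2]:r[3],r[0]:r[1]]
        v,u=np.nonzero(M); 
        for z in (.092,.089): 
            X=ray(c,(u.mean(),v.mean()),z); print(n,k,len(u),u.mean().round(1),v.mean().round(1),z,X[:2].round(4),inbox(X))
E
```

```text
top blue 84 356.7 225.5 0.092 [ 0.5466 -0.0463] [ -29.7 -117.6]
top blue 84 356.7 225.5 0.089 [ 0.5466 -0.0465] [ -29.7 -117.7]
top green 79 337.2 226.4 0.092 [0.5432 0.0074] [-30.  -63.8]
top green 79 337.2 226.4 0.089 [0.5432 0.0073] [-30.  -63.8]
top red 94 355.9 204.0 0.092 [ 0.6059 -0.0437] [  29.7 -118.3]
top red 94 355.9 204.0 0.089 [ 0.6061 -0.0439] [  29.8 -118.5]
side blue 100 304.7 245.0 0.092 [ 0.5464 -0.0542] [ -30.3 -125.4]
side blue 100 304.7 245.0 0.089 [ 0.5467 -0.0518] [ -29.9 -123. ]
side green 83 299.8 227.9 0.092 [ 0.543 -0.001] [-30.7 -72.1]
side green 83 299.8 227.9 0.089 [0.5432 0.0016] [-30.3 -69.6]
side red 101 329.8 240.2 0.092 [ 0.6059 -0.051 ] [  29.3 -125.6]
side red 101 329.8 240.2 0.089 [ 0.6064 -0.0486] [  29.9 -123.2]
```

```bash
python3 st.py; python3 -m jog '[{"grip":0.5,"x":20,"y":0,"z":-10,"rx":0,"ry":0,"rz":0},{"grip":1,"x":34,"y":5,"z":0,"rx":0,"ry":0,"rz":0},{"grip":1,"x":34,"y":5,"z":0,"rx":0,"ry":0,"rz":0},{"grip":1,"x":34,"y":5,"z":0,"rx":0,"ry":0,"rz":0},{"grip":1,"x":34,"y":5,"z":0,"rx":0,"ry":0,"rz":0},{"grip":1,"x":34,"y":5,"z":0,"rx":0,"ry":0,"rz":0},{"grip":1,"x":34,"y":5,"z":0,"rx":0,"ry":0,"rz":0},{"grip":1,"x":0,"y":0,"z":0,"rx":0,"ry":0,"rz":0}]'
python3 -m jog '[{"grip":1,"x":0,"y":0,"z":0,"rx":0,"ry":0,"rz":0},{"grip":1,"x":0,"y":0,"z":0,"rx":0,"ry":0,"rz":0}]'
python3 st.py
```

```text
t 6.43 box x,y,z mm [ -0.8 107.9 360.8] toolx yaw rel -boxy deg -0.02 tilt [-0.0009  0.0001] F [-0.6 -0.2 -0.5] op 0.800 q [0.14 0.14 1.83 0.   1.17 1.65]
time: 7.1
eef_pos: [0.5448, -0.0495, 0.3695]
tcp_rot: [0.725, -0.689, -0.001, 0.002]
contact_force: [-0.0, 0.4, 0.3]
opening: -0.003
time: 7.27
eef_pos: [0.5453, -0.0448, 0.37]
tcp_rot: [0.726, -0.687, -0.001, 0.0]
contact_force: [-0.4, 0.1, 0.1]
opening: 0.003
t 7.27 box x,y,z mm [ -30.9 -116.   370. ] toolx yaw rel -boxy deg -0.07 tilt [-0.0027  0.0014] F [-0.4  0.1  0.1] op 0.003 q [-0.27  0.04  1.92  0.    1.18  1.25]
```

```bash
python3 -m jog '[{"grip":1,"x":2,"y":-1,"z":25,"rx":0,"ry":0,"rz":0},{"grip":1,"x":0,"y":0,"z":25,"rx":0,"ry":0,"rz":0},{"grip":1,"x":0,"y":0,"z":20,"rx":0,"ry":0,"rz":0},{"grip":1,"x":0,"y":0,"z":10,"rx":0,"ry":0,"rz":0},{"grip":1,"x":0,"y":0,"z":0,"rx":0,"ry":0,"rz":0},{"grip":1,"x":0,"y":0,"z":0,"rx":0,"ry":0,"rz":0}]'
python3 st.py; python3 snap.py 4
```

```text
time: 7.77
eef_pos: [0.5468, -0.046, 0.2914]
tcp_rot: [0.727, -0.687, -0.001, 0.0]
contact_force: [0.6, -0.2, 1.1]
opening: -0.002
t 7.77 box x,y,z mm [ -29.5 -117.3  291.4] toolx yaw rel -boxy deg 0.05 tilt [-0.0011  0.0004] F [ 0.6 -0.2  1.1] op -0.002 q [-0.27  0.13  1.98  0.    1.03  1.24]
```

View pics/s4.png

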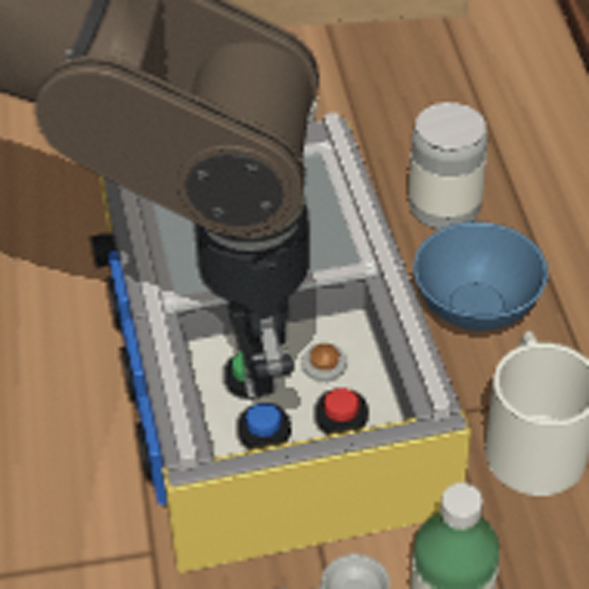

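View pics/t4.png

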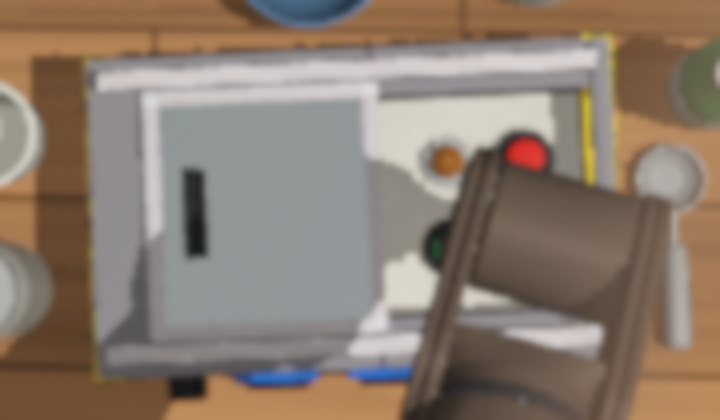

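The side view shows the finger tip at about (262,390), above the blue cap at (265,417). I'll check that against the projected tip.

```bash
python3 - <<'E'
from h import *
from plant import read_camera,get_state
c=read_camera("side");e=get_state()["eef_pos"]
for L in (.16,.173,.186):
    print(L,((proj(c,[e[0],e[1],e[2]-L])-[220,110]+.5)*3.1-.5).round(0))
print(((proj(c,[e[0],e[1],.092])-[220,110]+.5)*3.1-.5).round(0))
E
python3 st.py
```

```text
0.16 [[261. 376.]]
0.173 [[262. 387.]]
0.186 [[263. 398.]]
[[263. 412.]]
t 7.92 box x,y,z mm [ -28.8 -118.   293.5] toolx yaw rel -boxy deg 0.01 tilt [ 0.0031 -0.0008] F [0.7 0.5 0.5] op -0.000 q [-0.27  0.13  1.98  0.    1.03  1.24]
```

The tip length of 173 mm fits, so contact should come at TCP z of about 0.265 and full travel at 0.259.

```bash
python3 -m jog '[{"grip":1,"x":0,"y":0,"z":10,"rx":0,"ry":0,"rz":0},{"grip":1,"x":0,"y":0,"z":8,"rx":0,"ry":0,"rz":0},{"grip":1,"x":0,"y":0,"z":4,"rx":0,"ry":0,"rz":0},{"grip":1,"x":0,"y":0,"z":0,"rx":0,"ry":0,"rz":0},{"grip":1,"x":0,"y":0,"z":0,"rx":0,"ry":0,"rz":0}]'
python3 st.py
python3 -m jog '[{"grip":1,"x":0,"y":0,"z":3,"rx":0,"ry":0,"rz":0},{"grip":1,"x":0,"y":0,"z":3,"rx":0,"ry":0,"rz":0},{"grip":1,"x":0,"y":0,"z":0,"rx":0,"ry":0,"rz":0}]'
python3 st.py
```

```text
time: 8.33
eef_pos: [0.5465, -0.047, 0.269]
tcp_rot: [0.727, -0.687, -0.001, 0.0]
contact_force: [0.1, 0.9, -0.4]
opening: -0.0
t 8.33 box x,y,z mm [ -29.8 -118.2  269. ] toolx yaw rel -boxy deg -0.04 tilt [-0.0013  0.0004] F [ 0.1  0.9 -0.4] op -0.000 q [-0.27  0.16  1.99  0.    0.99  1.24]
time: 8.58
eef_pos: [0.547, -0.0471, 0.2638]
tcp_rot: [0.727, -0.687, 0.0, -0.0]
contact_force: [0.2, 0.0, 2.4]
opening: 0.001
t 8.58 box x,y,z mm [ -29.3 -118.4  263.8] toolx yaw rel -boxy deg -0.04 tilt [ 0.0011 -0.0003] F [0.2 0.  2.4] op 0.001 q [-0.27  0.17  1.99  0.    0.98  1.24]
```

```bash
python3 -m jog '[{"grip":1,"x":0,"y":0,"z":2,"rx":0,"ry":0,"rz":0},{"grip":1,"x":0,"y":0,"z":2,"rx":0,"ry":0,"rz":0},{"grip":1,"x":0,"y":0,"z":0,"rx":0,"ry":0,"rz":0}]'
python3 st.py
python3 -m jog '[{"grip":1,"x":0,"y":0,"z":1,"rx":0,"ry":0,"rz":0},{"grip":1,"x":0,"y":0,"z":1,"rx":0,"ry":0,"rz":0},{"grip":1,"x":0,"y":0,"z":0,"rx":0,"ry":0,"rz":0}]'
python3 st.py
```

```text
time: 8.83
eef_pos: [0.547, -0.0471, 0.2601]
tcp_rot: [0.727, -0.687, 0.001, -0.0]
contact_force: [-0.9, -0.4, 4.3]
opening: 0.003
t 8.83 box x,y,z mm [ -29.3 -118.3  260.1] toolx yaw rel -boxy deg -0.03 tilt [ 0.0011 -0.0004] F [-0.9 -0.4  4.3] op 0.003 q [-0.27  0.18  1.99 -0.    0.97  1.24]
time: 9.08
eef_pos: [0.5472, -0.0471, 0.2594]
tcp_rot: [0.727, -0.687, 0.0, -0.0]
contact_force: [-2.3, 0.6, 9.7]
opening: -0.002
t 9.08 box x,y,z mm [ -29.1 -118.4  259.4] toolx yaw rel -boxy deg -0.02 tilt [ 0.0004 -0.0004] F [-2.3  0.6  9.7] op -0.002 q [-0.27  0.18  1.99 -0.    0.97  1.24]
```

```bash
python3 -m jog '[{"grip":1,"x":0,"y":0,"z":1,"rx":0,"ry":0,"rz":0},{"grip":1,"x":0,"y":0,"z":0,"rx":0,"ry":0,"rz":0}]'
python3 st.py
python3 -m jog '[{"grip":1,"x":0,"y":0,"z":-4,"rx":0,"ry":0,"rz":0},{"grip":1,"x":0,"y":0,"z":-6,"rx":0,"ry":0,"rz":0},{"grip":1,"x":0,"y":0,"z":-15,"rx":0,"ry":0,"rz":0},{"grip":1,"x":0,"y":0,"z":-30,"rx":0,"ry":0,"rz":0},{"grip":1,"x":0,"y":0,"z":-30,"rx":0,"ry":0,"rz":0},{"grip":1,"x":0,"y":0,"z":-20,"rx":0,"ry":0,"rz":0},{"grip":1,"x":0,"y":0,"z":0,"rx":0,"ry":0,"rz":0}]'
python3 st.py; python3 snap.py 5
```

```text
time: 9.25
eef_pos: [0.5473, -0.0471, 0.2593]
tcp_rot: [0.727, -0.687, 0.0, 0.0]
contact_force: [-5.1, 0.3, 14.0]
opening: -0.001
t 9.25 box x,y,z mm [ -29.  -118.4  259.3] toolx yaw rel -boxy deg -0.01 tilt [-0.     -0.0004] F [-5.1  0.3 14. ] op -0.001 q [-0.27  0.18  1.99 -0.    0.97  1.24]
time: 9.83
eef_pos: [0.5478, -0.0472, 0.3668]
tcp_rot: [0.727, -0.687, 0.004, -0.002]
contact_force: [0.4, -0.3, 0.4]
opening: -0.001
t 9.83 box x,y,z mm [ -28.6 -118.5  366.8] toolx yaw rel -boxy deg -0.03 tilt [ 0.0085 -0.0022] F [ 0.4 -0.3  0.4] op -0.001 q [-0.27  0.04  1.92  0.    1.17  1.24]
```

View pics/s5.png

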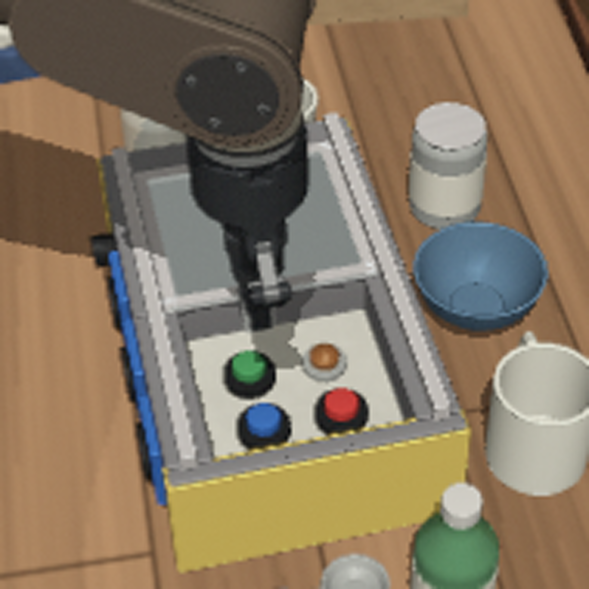

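Blue is back up at (265,417), unchanged from before. I'll return to the handle, at box (0, 105).

```bash
python3 -m jog '[{"grip":1,"x":-22,"y":-2,"z":-3,"rx":0,"ry":0,"rz":0},{"grip":0.5,"x":-34,"y":-5,"z":0,"rx":0,"ry":0,"rz":0},{"grip":0.2,"x":-34,"y":-5,"z":0,"rx":0,"ry":0,"rz":0},{"grip":0.2,"x":-34,"y":-5,"z":0,"rx":0,"ry":0,"rz":0},{"grip":0.2,"x":-34,"y":-5,"z":0,"rx":0,"ry":0,"rz":0},{"grip":0.2,"x":-34,"y":-5,"z":0,"rx":0,"ry":0,"rz":0},{"grip":0.2,"x":-31,"y":-2,"z":0,"rx":0,"ry":0,"rz":0},{"grip":0.2,"x":0,"y":0,"z":0,"rx":0,"ry":0,"rz":0}]' 
python3 -m jog '[{"grip":0.2,"x":0,"y":0,"z":0,"rx":0,"ry":0,"rz":0},{"grip":0.2,"x":0,"y":0,"z":0,"rx":0,"ry":0,"rz":0}]'
python3 st.py; python3 snap.py 6
```

```text
time: 10.6
eef_pos: [0.562, 0.1816, 0.3615]
tcp_rot: [0.728, -0.685, -0.002, 0.001]
contact_force: [-0.6, -0.9, -0.5]
opening: 0.8
time: 10.77
eef_pos: [0.5627, 0.1771, 0.3624]
tcp_rot: [0.727, -0.687, -0.001, 0.002]
contact_force: [1.0, -0.9, -0.4]
opening: 0.799
t 10.77 box x,y,z mm [ -1.  104.6 362.4] toolx yaw rel -boxy deg -0.00 tilt [-0.0039 -0.0009] F [ 1.  -0.9 -0.4] op 0.799 q [ 0.13  0.14  1.83 -0.    1.18  1.65]
```

View pics/s6.png

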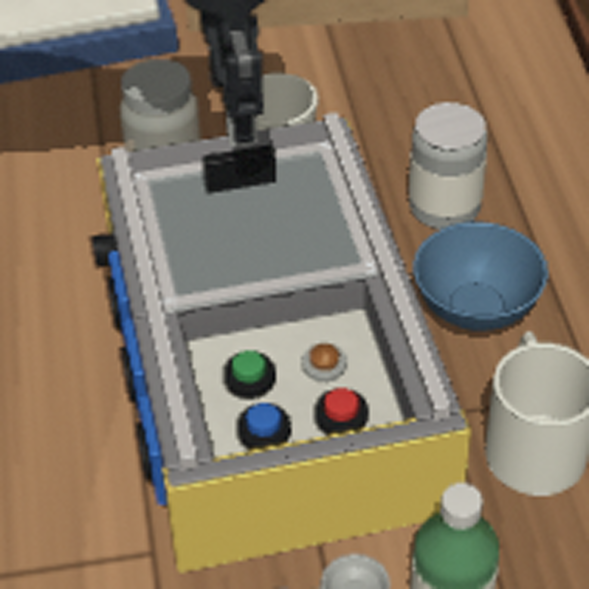

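The fingers sit above and either side of the bar at (239,168). Descending and gripping.

```bash
python3 -m jog '[{"grip":0.2,"x":-1,"y":0,"z":20,"rx":0,"ry":0,"rz":0},{"grip":0.2,"x":0,"y":0,"z":20,"rx":0,"ry":0,"rz":0},{"grip":0.2,"x":0,"y":0,"z":14,"rx":0,"ry":0,"rz":0},{"grip":0.2,"x":0,"y":0,"z":7,"rx":0,"ry":0,"rz":0},{"grip":0.2,"x":0,"y":0,"z":0,"rx":0,"ry":0,"rz":0},{"grip":0.2,"x":0,"y":0,"z":0,"rx":0,"ry":0,"rz":0}]' 
python3 st.py
python3 -m jog '[{"grip":0.5,"x":0,"y":0,"z":0,"rx":0,"ry":0,"rz":0},{"grip":0.8,"x":0,"y":0,"z":0,"rx":0,"ry":0,"rz":0},{"grip":1,"x":0,"y":0,"z":0,"rx":0,"ry":0,"rz":0},{"grip":1,"x":0,"y":0,"z":0,"rx":0,"ry":0,"rz":0},{"grip":1,"x":0,"y":0,"z":0,"rx":0,"ry":0,"rz":0},{"grip":1,"x":0,"y":0,"z":0,"rx":0,"ry":0,"rz":0}]' 
python3 st.py
```

```text
time: 11.37
eef_pos: [0.5634, 0.1775, 0.3038]
tcp_rot: [0.726, -0.688, -0.0, 0.0]
contact_force: [0.7, -0.3, 0.6]
opening: 0.801
t 11.37 box x,y,z mm [-3.000e-01  1.050e+02  3.038e+02] toolx yaw rel -boxy deg -0.10 tilt [-0.0003 -0.    ] F [ 0.7 -0.3  0.6] op 0.801 q [ 0.13  0.21  1.87 -0.    1.07  1.65]
time: 11.87
eef_pos: [0.5634, 0.1779, 0.3045]
tcp_rot: [0.727, -0.687, 0.001, 0.0]
contact_force: [-0.8, -3.8, 3.0]
opening: 0.136
t 11.87 box x,y,z mm [-2.000e-01  1.054e+02  3.045e+02] toolx yaw rel -boxy deg -0.00 tilt [ 0.0008 -0.0015] F [-0.8 -3.8  3. ] op 0.136 q [ 0.13  0.21  1.87 -0.    1.07  1.65]
```

Gripped. I'll slide towards shut (150 mm), slowing well before the end.

```bash
python3 -m jog '[{"grip":1,"x":5,"y":0,"z":0,"rx":0,"ry":0,"rz":0},{"grip":1,"x":12,"y":0,"z":0,"rx":0,"ry":0,"rz":0},{"grip":1,"x":15,"y":0,"z":0,"rx":0,"ry":0,"rz":0},{"grip":1,"x":15,"y":0,"z":0,"rx":0,"ry":0,"rz":0},{"grip":1,"x":15,"y":0,"z":0,"rx":0,"ry":0,"rz":0},{"grip":1,"x":15,"y":0,"z":0,"rx":0,"ry":0,"rz":0},{"grip":1,"x":15,"y":0,"z":0,"rx":0,"ry":0,"rz":0},{"grip":1,"x":12,"y":0,"z":0,"rx":0,"ry":0,"rz":0}]' 
python3 st.py
python3 -m jog '[{"grip":1,"x":8,"y":0,"z":0,"rx":0,"ry":0,"rz":0},{"grip":1,"x":7,"y":0,"z":0,"rx":0,"ry":0,"rz":0},{"grip":1,"x":6,"y":0,"z":0,"rx":0,"ry":0,"rz":0},{"grip":1,"x":5,"y":0,"z":0,"rx":0,"ry":0,"rz":0},{"grip":1,"x":4,"y":0,"z":0,"rx":0,"ry":0,"rz":0},{"grip":1,"x":3,"y":0,"z":0,"rx":0,"ry":0,"rz":0},{"grip":1,"x":2,"y":0,"z":0,"rx":0,"ry":0,"rz":0},{"grip":1,"x":0,"y":0,"z":0,"rx":0,"ry":0,"rz":0}]' 
python3 st.py
```

```text
time: 12.53
eef_pos: [0.5692, 0.0734, 0.3045]
tcp_rot: [0.726, -0.687, 0.0, -0.001]
contact_force: [-0.1, 3.0, 3.9]
opening: 0.134
t 12.53 box x,y,z mm [ -0.4   0.7 304.5] toolx yaw rel -boxy deg -0.06 tilt [0.0015 0.0013] F [-0.1  3.   3.9] op 0.134 q [-0.05  0.17  1.91  0.    1.06  1.47]
time: 13.2
eef_pos: [0.5712, 0.0389, 0.3045]
tcp_rot: [0.727, -0.687, 0.001, -0.0]
contact_force: [-1.7, 0.1, 4.9]
opening: 0.128
t 13.20 box x,y,z mm [-3.000e-01 -3.380e+01  3.045e+02] toolx yaw rel -boxy deg -0.04 tilt [ 0.0011 -0.0004] F [-1.7  0.1  4.9] op 0.128 q [-0.11  0.17  1.91 -0.    1.06  1.41]
```

```bash
python3 -m jog '[{"grip":1,"x":1.5,"y":0,"z":0,"rx":0,"ry":0,"rz":0},{"grip":1,"x":1.5,"y":0,"z":0,"rx":0,"ry":0,"rz":0},{"grip":1,"x":1.5,"y":0,"z":0,"rx":0,"ry":0,"rz":0},{"grip":1,"x":1.5,"y":0,"z":0,"rx":0,"ry":0,"rz":0},{"grip":1,"x":1,"y":0,"z":0,"rx":0,"ry":0,"rz":0},{"grip":1,"x":1,"y":0,"z":0,"rx":0,"ry":0,"rz":0},{"grip":1,"x":0,"y":0,"z":0,"rx":0,"ry":0,"rz":0}]' 
python3 st.py
python3 -m jog '[{"grip":1,"x":1,"y":0,"z":0,"rx":0,"ry":0,"rz":0},{"grip":1,"x":1,"y":0,"z":0,"rx":0,"ry":0,"rz":0},{"grip":1,"x":0,"y":0,"z":0,"rx":0,"ry":0,"rz":0}]' 
python3 st.py
```

```text
time: 13.78
eef_pos: [0.5716, 0.0312, 0.3045]
tcp_rot: [0.727, -0.687, 0.0, -0.0]
contact_force: [-0.3, 1.1, 5.8]
opening: 0.13
t 13.78 box x,y,z mm [-3.000e-01 -4.150e+01  3.045e+02] toolx yaw rel -boxy deg -0.03 tilt [0.0012 0.0001] F [-0.3  1.1  5.8] op 0.130 q [-0.12  0.17  1.91  0.    1.06  1.39]
time: 14.03
eef_pos: [0.5718, 0.0293, 0.3045]
tcp_rot: [0.727, -0.687, 0.0, -0.0]
contact_force: [-0.6, 1.1, 4.1]
opening: 0.129
t 14.03 box x,y,z mm [-3.000e-01 -4.350e+01  3.045e+02] toolx yaw rel -boxy deg -0.03 tilt [0.0011 0.0001] F [-0.6  1.1  4.1] op 0.129 q [-0.13  0.17  1.91  0.    1.06  1.39]
```

```bash
python3 -m jog '[{"grip":1,"x":1,"y":0,"z":0,"rx":0,"ry":0,"rz":0},{"grip":1,"x":1,"y":0,"z":0,"rx":0,"ry":0,"rz":0},{"grip":1,"x":0,"y":0,"z":0,"rx":0,"ry":0,"rz":0}]' 
python3 st.py
python3 -m jog '[{"grip":1,"x":1,"y":0,"z":0,"rx":0,"ry":0,"rz":0},{"grip":1,"x":0,"y":0,"z":0,"rx":0,"ry":0,"rz":0}]' 
python3 st.py
```

```text
time: 14.28
eef_pos: [0.5718, 0.0276, 0.3046]
tcp_rot: [0.727, -0.687, 0.0, -0.001]
contact_force: [-1.0, 3.6, 6.4]
opening: 0.128
t 14.28 box x,y,z mm [-3.000e-01 -4.520e+01  3.046e+02] toolx yaw rel -boxy deg -0.04 tilt [0.0012 0.0012] F [-1.   3.6  6.4] op 0.128 q [-0.13  0.17  1.91  0.    1.06  1.39]
time: 14.45
eef_pos: [0.5718, 0.0272, 0.3045]
tcp_rot: [0.726, -0.687, -0.001, -0.002]
contact_force: [-0.9, 5.8, 5.6]
opening: 0.136
t 14.45 box x,y,z mm [-3.000e-01 -4.550e+01  3.045e+02] toolx yaw rel -boxy deg -0.05 tilt [0.0011 0.0032] F [-0.9  5.8  5.6] op 0.136 q [-0.13  0.17  1.91  0.    1.06  1.38]
```

```bash
python3 -m jog '[{"grip":1,"x":1,"y":0,"z":0,"rx":0,"ry":0,"rz":0},{"grip":1,"x":0.5,"y":0,"z":0,"rx":0,"ry":0,"rz":0},{"grip":1,"x":0,"y":0,"z":0,"rx":0,"ry":0,"rz":0}]' 
python3 st.py
python3 -m jog '[{"grip":0.7,"x":0,"y":0,"z":0,"rx":0,"ry":0,"rz":0},{"grip":0.4,"x":0,"y":0,"z":0,"rx":0,"ry":0,"rz":0},{"grip":0.2,"x":0,"y":0,"z":0,"rx":0,"ry":0,"rz":0},{"grip":0.2,"x":0,"y":0,"z":0,"rx":0,"ry":0,"rz":0},{"grip":0.2,"x":0,"y":0,"z":-25,"rx":0,"ry":0,"rz":0},{"grip":0.2,"x":0,"y":0,"z":-30,"rx":0,"ry":0,"rz":0},{"grip":0.2,"x":0,"y":0,"z":-30,"rx":0,"ry":0,"rz":0},{"grip":0.2,"x":0,"y":0,"z":0,"rx":0,"ry":0,"rz":0}]'
python3 -m jog '[{"grip":0.2,"x":-38,"y":0,"z":0,"rx":0,"ry":0,"rz":0},{"grip":0.2,"x":-38,"y":0,"z":0,"rx":0,"ry":0,"rz":0},{"grip":0.2,"x":-38,"y":0,"z":0,"rx":0,"ry":0,"rz":0},{"grip":0.2,"x":-38,"y":0,"z":0,"rx":0,"ry":0,"rz":0},{"grip":0.2,"x":-38,"y":0,"z":0,"rx":0,"ry":0,"rz":0},{"grip":0.2,"x":-38,"y":0,"z":0,"rx":0,"ry":0,"rz":0},{"grip":0.2,"x":0,"y":0,"z":0,"rx":0,"ry":0,"rz":0},{"grip":0.2,"x":0,"y":0,"z":0,"rx":0,"ry":0,"rz":0}]'
python3 st.py; python3 snap.py 7
```

```text
time: 14.7
eef_pos: [0.5719, 0.0267, 0.3045]
tcp_rot: [0.726, -0.687, -0.002, -0.003]
contact_force: [1.3, 10.5, 6.5]
opening: 0.131
t 14.70 box x,y,z mm [ -0.4 -46.1 304.5] toolx yaw rel -boxy deg -0.06 tilt [0.001 0.006] F [ 1.3 10.5  6.5] op 0.131 q [-0.13  0.17  1.91  0.01  1.06  1.38]
time: 15.37
eef_pos: [0.5732, 0.0245, 0.396]
tcp_rot: [0.726, -0.687, 0.005, -0.003]
contact_force: [0.0, 0.8, 0.2]
opening: 0.8
time: 16.03
eef_pos: [0.5586, 0.2543, 0.3878]
tcp_rot: [0.728, -0.686, -0.0, 0.001]
contact_force: [-0.1, -0.9, 0.5]
opening: 0.801
t 16.03 box x,y,z mm [ -0.8 181.9 387.8] toolx yaw rel -boxy deg 0.16 tilt [-0.0009 -0.0009] F [-0.1 -0.9  0.5] op 0.801 q [ 0.26  0.17  1.75 -0.    1.23  1.77]
```

View pics/s7.png

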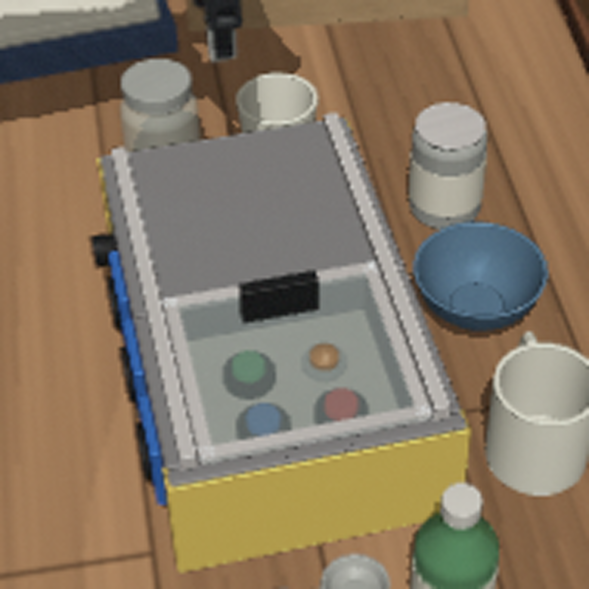

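View pics/t7.png

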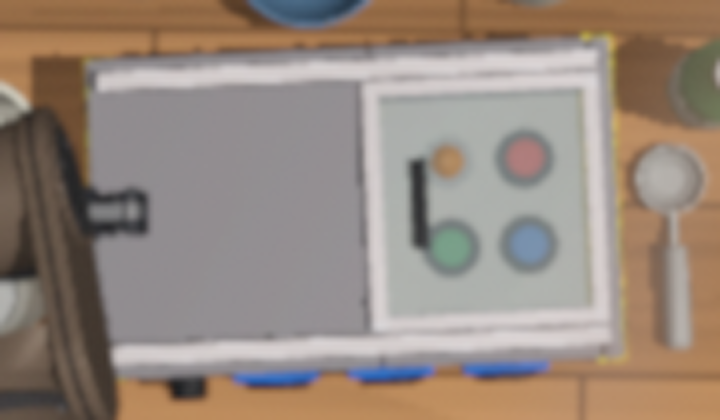

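Both views show the window over the whole well: its edges sit at (372,205) and (600,195) in the top zoom, with the bar at (419,204). I'll check these numerically, then hand in.

```bash
python3 - <<'E'
from h import *
from plant import read_camera,sign_off,get_state
p=np.load("box.npy");c=read_camera("top")
for n,uv,z in (("handle",(419,204),.152),("edge+",(372,205),.118),("edge-",(600,195),.118)):
    X=ray(c,(np.array(uv)+.5)/4-.5+[225,165],z);d=X[:2]-p[:2];print(n,round(1000*(-np.sin(p[2])*d[0]+np.cos(p[2])*d[1]),1))
s=get_state();print(s["time"],s["contact_force"].round(1),np.abs(s["dq"]).max().round(3))
E
```

```text
handle -43.7
edge+ -11.9
edge- -166.1
16.1833 [ 0.1 -0.2  1.3] 0.014
```

```bash
python3 -c "
from plant import sign_off
print(sign_off())"
```

```text
the job is handed in; nothing more can be done
None
```

The job is done and handed in at about 16 s of the 56 s allowed; the hand-in reports no verdict.

- **Window opened:** I gripped the window bar and slid it to the open stop. The bar was at box y of about 106 mm, with the force rising to about 10 N at the stop.
- **Reset pressed:** I pushed the blue button with the closed fingers until it bottomed out, with the tip about 6 mm below first contact and 14 N at the end. After I lifted off, the picture showed the cap back at its original height.
- **Window shut:** I slid it closed, creeping at under 20 mm/s for the last part. It reached the stop at box y of about -45 mm, where I held it at about 10 N, and the bar moved about 151 mm in all, against a nominal 150.

**Last checks:**
- The top view puts the bar at y = -43.7 mm, where fully shut should be -45.
- It puts the window's edges at -11.9 and -166.1 mm, where -10 and -170 are expected. I read the middle of the frame strips, so a few mm of difference is within what I can read from the image.
- The robot was clear of everything, with no contact force beyond sensor noise.
- The tool only went down on the bar and the blue button. The red and green buttons and the objects near the box looked unmoved in the last pictures; I checked this by eye, not by measurement.

The side camera's colour centroid put the blue button about 5–8 mm off in y, because it also sees the side of the cap. I used the top camera's value, and the press confirmed it.

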